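Clamp the carved panel with the swing clamp

TASK

The carved panel already lies against its fences on the holding board: clamp it down. With the outside of a finger, swing the steel clamp strap round until it points straight in over the middle of the panel's plain end margin, then push the cam lever all the way down so that the nose pad grips the panel, and come away. Only push, and gently: do not grip or lift anything, do not shift the panel, and leave the mallet, bottle, gouge and sharpening stone alone.

Things in the scene. Friction and masses are not known exactly. Their poses are not given: they have to be found in the camera images.
- holding_board: Fixed dark wooden board 220 x 320 x 24 mm. Origin on its underside (the bench top), exactly below the vertical swing axis of the clamp; z up. The board spans x -110 to 110 and y -55 to 265 mm in this frame. The panel lies towards +y; a wooden fence 15 mm high above the board runs along the panel's +x side (x 66 to 91, y 65 to 235), another beyond its +y end (y 236 to 259).
- strap (a joint): Swing of the clamp strap about the vertical stud, rad. 0 = the strap points along the board's +y, squarely over the middle of the panel's end margin; positive = swung away from that towards the board's +x (at 1.57 it points along +x). Range -0.6 to 1.75; no stop at 0. It is stiff (0.22 N m, about 3 N at the strap's outer half) and stays where it is left. The lever and the nose pad swing with it.
- strap_push (a point): Point in the middle of the strap's section, 80 mm out from the swing axis. The strap is a flat steel bar 12 mm thick that runs from 33 mm behind the axis to 123 mm in front of it; 20 mm wide from 60 mm outwards, 26 mm nearer in. With the lever up its underside is about 64 mm above the bench (18 mm above the panel's top), down to 61 mm if the lever starts partly lowered.
- clamp_pad: Round rubber-faced pad, 20 mm diameter, 8.5 mm high, under the strap's nose, 105 mm from the swing axis. Origin at the centre of its lower face, which is 51.5 mm above the bench with the lever up, 5.5 mm clear of the panel; the cam lowers strap and pad together by 7 mm, and the pad yields on a spring (about 12 N when clamped).
- cam_lever (a joint): Cam lever angle, rad. 0 = open, the handle rising at 70 degrees (1.22 rad) above the level; 1.22 = fully down against a hard stop, handle level; its rise above the level is 1.22 minus the value. It is stiff (0.35 N m, about 4 N at the handle's end, slightly more once the pad bears) and stays where it is left.
- cam_pin (a point): Centre of the horizontal pin on which the lever turns, on the swing axis, 95.6 mm above the bench, square to the strap.
- lever_pad (a point): Centre of the ribbed thumb face on the handle's upper side, 95 mm from the pin along the handle and 4.5 mm off the handle's centre line. The handle is a flat steel bar 9 mm thick, 26 mm wide with bevelled edges, reaching 128 mm from the pin. It points away from the strap's nose, over the strap's short tail: as it goes down, its end swings outward, away from the panel, and down in the strap's vertical plane; the thumb face looks towards the nose when open and up when down.
- panel: Loose wooden panel 130 x 170 x 22 mm (x, y, z), 0.4 kg, lying on the board with its axes parallel to the board's; origin at the centre of its underside. A carved shell roundel, 96 mm across and up to 8 mm high, is centred 27 mm to +y of the origin; the plain end margin is the end towards -y (64 mm wide), its edge 65 mm from the swing axis.
- mallet_mid (a point): Wooden carver's mallet standing on its head, handle up, 235 mm tall, 80 mm across; point half-way up. Leave alone.
- bottle_mid (a point): Clear water bottle, 210 mm tall, 66 mm across; point half-way up. Leave alone.
- gouge_mid (a point): Carving gouge lying on the bench, 257 mm long, handle 26 mm thick; point near its middle. Leave alone.
- oilstone_mid (a point): Grey sharpening stone in a wooden base, 200 x 66 x 32 mm; point at its centre. Leave alone.
There are look-alikes about, which are no part of the job. There is more than one size of the panel; the job needs the smaller.

How it is judged:
On the way, in this order (a step that is already met when the one before it is completed fails the run):
1. the strap points over the panel's end margin with the lever still up (value of joint strap between -0.2 and 0.2 rad and value of joint cam_lever below 0.45 rad), for 0.2 s.
2. the cam lever is fully down and the pad bears on the panel (value of joint cam_lever above 1.1 rad and contact force between clamp_pad and panel above 5 N), for 0.2 s.
At the end, for the whole second after the job is handed in: The strap points straight in over the panel's end margin within 0.2 rad, the lever is down to within 0.12 rad of its stop, the pad presses the panel with more than 5 N, the panel lies at rest within 6 mm of where it was, and the robot is clear of everything (all of step 2 and value of joint strap between -0.2 and 0.2 rad and distance of panel from where it was at the start of the episode below 0.006 m and linear speed of panel below 0.01 m/s); the robot touches nothing.
It fails at once if the panel is lifted or shifted by more than 8 mm (distance of panel from where it was at the start of the episode above 0.008 m).
It fails at once if the strap or the lever is pinched, the fingers pressing on opposite faces of it (((contact force between the fingers and strap_bar_c0 above 3 N or contact force between the fingers and strap_bar_c1 above 3 N) and (contact force between the fingers and strap_bar_c2 above 3 N or contact force between the fingers and strap_bar_c3 above 3 N)) or (contact force between the fingers and cam_lever_c0 above 3 N and contact force between the fingers and cam_lever_c2 above 3 N) or (contact force between the fingers and cam_lever_c1 above 3 N and contact force between the fingers and cam_lever_c3 above 3 N)).
It fails at once if the clamp is forced with more than 70 N (contact force between the fingers and holding_board above 70 N).
It fails at once if the mallet, bottle, gouge or sharpening stone is moved by more than 15 mm (distance of any of mallet_mid, bottle_mid, gouge_mid, oilstone_mid from where it was at the start of the episode above 0.015 m).
It also fails if it takes over 58 s, if anything falls off the work surface, if the arm or the gripper's body presses on something with over 40 N, if the wrist force passes 120 N, or if a joint passes its speed limit or range.

ROBOT

A 6-joint arm with a two-finger parallel gripper is mounted at the origin on the work surface. World frame = base frame: x ahead of the robot, y to its left, z up, the work surface at z = 0. Lengths are in m, angles in rad, forces in N, time in s.
With the tool pointing down it reaches from about 0.325 to 0.9 m from the base axis. Payload 6.1 kg.
Tool frame: the origin (TCP) lies at the very end of the fingers, on their centre line; the grasp point (between the pads) lies 19 mm behind it (bot.grip_point_offset is the distance from the TCP to the grasp point, in m); z points along the fingers, y is the line along which they close (so a half turn about z gives the same grasp; the last joint's range is limited). The gripper opens to 85 mm and grips with 20 to 120 N. Pads are 22 mm wide; open, the fingers measure 114 mm over their backs; the gripper's body (76 mm by 85 mm) begins 54 mm behind the grasp point. The pads swing forward as they close: fully open they stand 13 mm farther back than shut.
Start: joints at [1.015, 0.22, 1.526, -0, 1.395, -0.126], TCP at [0.26, 0.568, 0.231] pointing down, gripper open.
Joint ranges: [-2.98, 2.98], [-0.91, 2.08], [0.09, 2.57], [-1.24, 4.39], [0.2, 2.65], [-2.68, 2.68]. Speed limits (rad/s): [2.57, 2.57, 3.01, 3.14, 3.14, 3.14].

INTERFACE

Orientations are given as [roll, pitch, yaw] about the fixed x, y, z axes, in that order (R = Rz(yaw) Ry(pitch) Rx(roll)).
In Python, from workcell import bot gives the robot as it stands.
- The arm moves only by the tool step_arm, never from a script. Its argument "deltas" is a list of rows, each a list of 7 numbers: the shift along the world's x, y, z in cm, then the turn, a rotation vector about the world's x, y, z in degrees, then the opening in per cent of the stroke, from 0 (shut) to 100 (fully open). In form: [[dx, dy, dz, rx, ry, rz, fingers], ...]. A call has 1 to 12 rows; each row is the pose to reach, as a shift and turn from the pose commanded when the call began; what a row does not reach only later rows make up. A row lasts 1/12 s, in which the tool goes at most 41.7 mm and 7.16 degrees, less where a joint would pass 70% of its speed; a pose out of reach is approached as far as the arm can. A call with a gripper value outside its range is refused whole. The fingers move at their own pace and stop on an object; "squeeze" is the grip in N (left out, the last holds). Time passes only in rows, so rows that repeat a pose let the fingers close. It gives the time, the measured TCP pose, the force, the opening and the grip force at its end, in the units of the state.
- bot.observe(): the state, without advancing time (a new reading comes with each control period).
- bot.camera(name): name is "side" or "top" or "wrist"; returns (picture, depth): 420x560x3 uint8, red, green, blue; 420x560 float32, m along the optical axis (not along the pixel's ray), 0 where there is no reading.
- bot.calibration(name): a dict with "mtx" (3x3 intrinsics, pixels), "R" (3x3) and "t" (3): a world point X has camera coordinates R X + t; the wrist camera has in their place "tool_from_camera" (4x4, takes a point from camera to tool coordinates, whose origin is the TCP and whose axes are the flange's). Camera axes: x right, y down, z forward; pixel columns grow to the right and rows downward; lengths in m; the calibration is good to about 2 mm. A picture is of the moment at which its call begins: read the wrist's pose just before it. calibration takes no time and is no camera call.
- bot.close_job(): hands the job in; it is judged then, once.
The state is a dict: "time_s": time; "joint_pos": joint angles; "joint_vel": joint speeds; "joint_torque": joint torques, N m; "eef_pos": TCP position; "eef_rot": TCP orientation; "wrist_force": force on the tool from outside, world axes, zero at the start; "torque": the same for the moment, N m; "finger_gap": opening from 0.0 (shut) to 1.0 (fully open); "finger_force": force on a finger pad.
Only numpy, scipy, OpenCV 4.12 (cv2) and the standard library are available. Lean on these libraries where they do the work, as an engineer would, in place of code of your own. Each camera call takes 0.05 s, during which the arm holds its last target. There are 200 camera calls.

## Working session

There is one attempt and no reset: what is moved stays moved. The work goes in short steps, Python scripts to look and compute and a tool call to move; the robot and the scene stay as the last step left them, time stands still between calls to the robot, and variables do not carry over. Pictures are saved under pics/ and viewed, at most 10 in all, crops included, and the job is handed in when it is done.

Besides the shell and the picture viewer there is one more tool, called after "Request:" as name(argument=value, ...) on one line, values as JSON. step_arm: Moves the arm, as the interface text tells. Its arguments: {"type":"object","properties":{"deltas":{"type":"array","items":{"type":"array","items":{"type":"number"}}},"squeeze":{"type":"number"}},"required":["deltas"]}

```bash
mkdir -p pics; ls; python3 - <<'E'
from workcell import bot
import cv2,numpy as np
for n in("top","side"):
    p,d=bot.camera(n); cv2.imwrite(f"pics/{n}0.png",p[:,:,::-1]); np.savez(f"{n}0.npz",p=p,d=d)
    c=bot.calibration(n); print(n,c["mtx"].round(1).tolist(),c["R"].round(3).tolist(),c["t"].round(3).tolist(), (-c["R"].T@c["t"]).round(3))
s=bot.observe();print({k:np.round(v,3) for k,v in s.items()})
E
```

```text
pics
top [[544.8, 0.0, 279.9], [0.0, 544.8, 205.2], [0.0, 0.0, 1.0]] [[0.009, -1.0, -0.006], [-0.991, -0.008, -0.132], [0.132, 0.007, -0.991]] [0.009, 0.487, 1.625] [2.680e-01 1.000e-03 1.675e+00]
side [[414.2, 0.0, 280.6], [0.0, 414.2, 207.0], [0.0, 0.0, 1.0]] [[0.793, -0.608, -0.022], [-0.384, -0.472, -0.793], [0.473, 0.638, -0.608]] [-0.371, 0.283, 0.949] [-0.046 -0.697  0.794]
{'time_s': np.float64(0.1), 'joint_pos': array([ 1.015,  0.221,  1.528, -0.   ,  1.395, -0.126]), 'joint_vel': array([ 0.001, -0.002, -0.003,  0.001, -0.001,  0.001]), 'joint_torque': array([ 2.0000e-03, -4.9824e+01, -3.9055e+01, -0.0000e+00,  6.0000e-03,
       -0.0000e+00]), 'eef_pos': array([0.26 , 0.568, 0.23 ]), 'eef_rot': array([-3.14 , -0.   ,  2.712]), 'wrist_force': array([-0.294,  0.07 , -0.205]), 'torque': array([-0.016, -0.018, -0.021]), 'finger_force': np.float64(0.0), 'finger_gap': np.float64(0.997)}
```

View pics/top0.png

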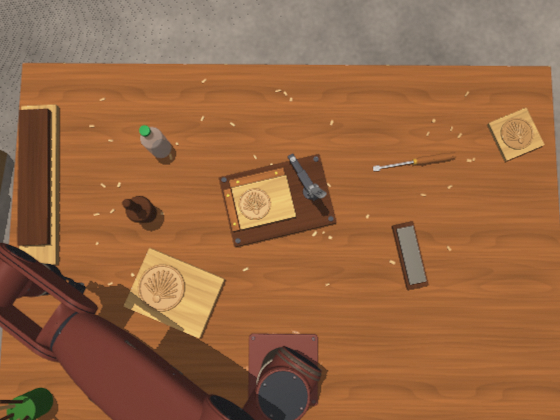

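View pics/side0.png

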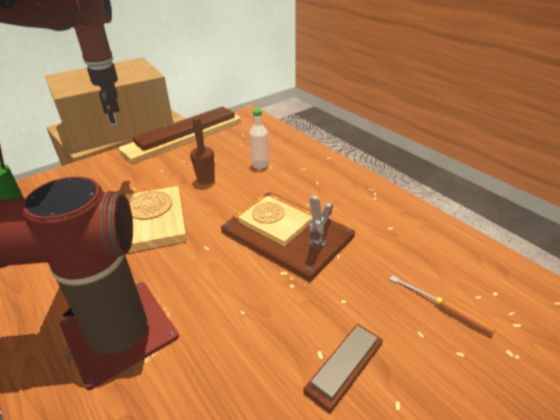

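Top view: the only panel on a board with a clamp is the small carved one at (262,203). The look-alikes are the large shell panel at (175,292) and the loose panel at (517,135). The clamp is at about (312,190), with the strap pointing up-left to (293,157). The bottle is at (155,140), the mallet at (140,208), the gouge at (415,163) and the stone at (410,255). I'll measure the board and confirm with a crop.

```bash
cat > h.py <<'E'
import numpy as np,cv2
from workcell import bot
def ray(n,uv,z):
    c=bot.calibration(n);R,t=c["R"],c["t"];o=-R.T@t
    d=R.T@np.linalg.solve(c["mtx"],np.r_[uv,1.]);return o+d*(z-o[2])/d[2]
def proj(n,X):
    c=bot.calibration(n);p=c["mtx"]@(c["R"]@np.array(X)+c["t"]);return p[:2]/p[2]
def cloud(n,d):
    c=bot.calibration(n);v,u=np.mgrid[0:420,0:560]
    P=np.stack([u*d,v*d,d],-1)@np.linalg.inv(c["mtx"]).T
    return (P-c["t"])@c["R"]
E
python3 - <<'E'
from h import *
f=np.load("top0.npz");p,d=f["p"],f["d"];W=cloud("top",d)
z=W[...,2]
m=((z>0.012)&(z<0.2)&(d>0)).astype(np.uint8); m[:, :200]=0;m[:,360:]=0;m[:140]=0;m[255:]=0
n,l,st,ce=cv2.connectedComponentsWithStats(m);k=1+st[1:,4].argmax();m=(l==k)
r=cv2.minAreaRect(np.argwhere(m)[:,::-1].astype(np.float32))
# board: points on plane z .024
P=W[m];b=P[(P[:,2]<0.034)];print("board z med",np.median(b[:,2]))
r=cv2.minAreaRect((P[P[:,2]<.1][:,:2]*1000).astype(np.float32));print("rect mm",r,cv2.boxPoints(r).round())
b8=cv2.boxPoints(cv2.minAreaRect(np.argwhere(m)[:,::-1].astype(np.float32)));print("px",b8.round(1))
for q in b8: print(ray("top",q,.024).round(3))
hi=P[P[:,2]>.055];print("clamp pts",len(hi));
print(hi[np.argsort(hi[:,2])][::12].round(3))
cv2.imwrite("pics/crop.png",cv2.resize(p[140:260,210:350,::-1],None,fx=5,fy=5,interpolation=cv2.INTER_CUBIC))
E
```

```text
board z med 0.02510822604067997
rect mm ((509.46063232421875, 24.664199829101562), (228.51553344726562, 320.2101745605469), 13.886686325073242) [[ 360.  153.]
 [ 437. -158.]
 [ 659. -103.]
 [ 582.  208.]]
px [[215.7 171.7]
 [317.9 147.3]
 [335.9 222.7]
 [233.6 247. ]]
[0.591 0.212 0.024]
[ 0.67  -0.103  0.024]
[ 0.436 -0.158  0.024]
[0.36  0.152 0.024]
clamp pts 658
[[ 0.505  0.115  0.055]
 [ 0.514  0.139  0.055]
 [ 0.508  0.109  0.055]
 [ 0.457  0.057  0.055]
 [ 0.524  0.103  0.056]
 [ 0.487  0.067  0.056]
 [ 0.445  0.099  0.056]
 [ 0.472  0.069  0.056]
 [ 0.481  0.078  0.056]
 [ 0.52   0.094  0.057]
 [ 0.518  0.055  0.057]
 [ 0.511  0.082  0.057]
 [ 0.502  0.067  0.058]
 [ 0.532  0.079  0.058]
 [ 0.493  0.067  0.059]
 [ 0.493  0.046  0.06 ]
 [ 0.471  0.102  0.061]
 [ 0.562 -0.044  0.066]
 [ 0.544 -0.065  0.07 ]
 [ 0.629 -0.028  0.071]
 [ 0.552 -0.056  0.072]
 [ 0.586 -0.046  0.073]
 [ 0.583 -0.061  0.074]
 [ 0.546 -0.079  0.074]
 [ 0.543 -0.067  0.075]
 [ 0.558 -0.061  0.075]
 [ 0.564 -0.046  0.075]
 [ 0.507 -0.091  0.076]
 [ 0.582 -0.052  0.076]
 [ 0.621 -0.013  0.076]
 [ 0.579 -0.046  0.077]
 [ 0.615 -0.031  0.077]
 [ 0.576 -0.052  0.078]
 [ 0.572 -0.046  0.078]
 [ 0.612 -0.019  0.079]
 [ 0.569 -0.061  0.079]
 [ 0.633 -0.025  0.08 ]
 [ 0.569 -0.067  0.08 ]
 [ 0.614 -0.037  0.081]
 [ 0.605 -0.04   0.082]
 [ 0.599 -0.043  0.082]
 [ 0.617 -0.016  0.084]
 [ 0.595 -0.037  0.086]
 [ 0.516 -0.07   0.092]
 [ 0.533 -0.072  0.1  ]
 [ 0.529 -0.066  0.105]
 [ 0.531 -0.078  0.108]
 [ 0.515 -0.072  0.115]
 [ 0.517 -0.071  0.122]
 [ 0.525 -0.085  0.128]
 [ 0.511 -0.076  0.141]
 [ 0.518 -0.095  0.158]
 [ 0.502 -0.08   0.166]
 [ 0.5   -0.085  0.178]
 [ 0.504 -0.096  0.19 ]]
```

View pics/crop.png

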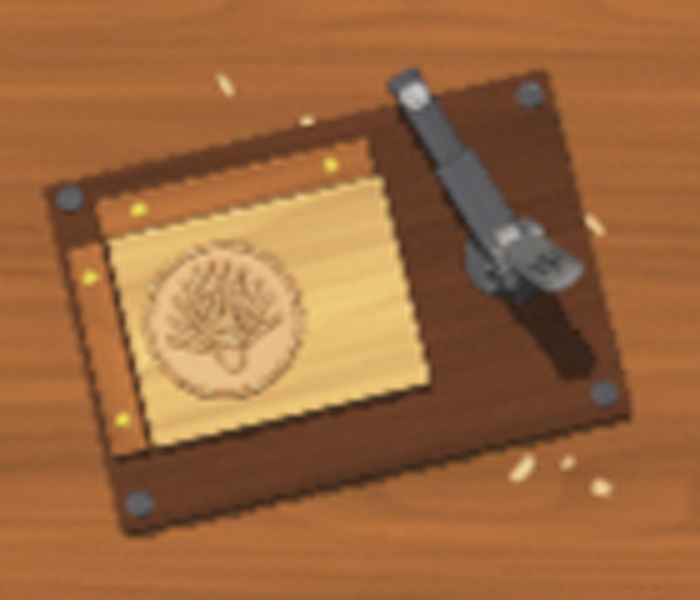

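The crop confirms it: small panel with the shell towards the left, fences on its top and left sides, margin to the right. The clamp stud is at about crop (500,265), the strap nose at (405,80), and the handle rises towards (565,270). I'll fit the board frame next.

```bash
python3 - <<'E'
from h import *
f=np.load("top0.npz");p,d=f["p"],f["d"]
c=np.array([[45,187],[548,72],[630,418],[127,535]])/5+[210,140]-.4
Q=np.array([ray("top",q,.024)[:2] for q in c]);print(Q.round(4))
# board coords TL:(110,265) TR:(110,-55) BR:(-110,-55) BL:(-110,265)
B=np.array([[110,265],[110,-55],[-110,-55],[-110,265]])/1000
mb,mq=B.mean(0),Q.mean(0);H=(B-mb).T@(Q-mq);U,S,V=np.linalg.svd(H);Rb=V.T@np.diag([1,np.linalg.det(V.T@U.T)])@U.T
O=mq-Rb@mb;th=np.degrees(np.arctan2(Rb[1,0],Rb[0,0]));print("O",O.round(4),"yaw",th.round(2),"res",(Q-(B@Rb.T+O)).round(4).tolist())
nose=ray("top",np.array([405,72])/5+[210,140]-.4,.076)[:2]; print("nose",nose, Rb.T@(nose-O))
cl=ray("top",np.array([462,157])/5+[210,140]-.4,.076)[:2]; print("mid",cl, Rb.T@(cl-O))
tip=ray("top",np.array([572,278])/5+[210,140]-.4,.21)[:2];print("lever tip",Rb.T@(tip-O))
np.savez("board.npz",O=O,R=Rb)
W=cloud("top",d)
for n,(u,v) in dict(bottle=(155,140),mallet=(140,208)).items(): print(n,W[v,u].round(3))
s=np.load("side0.npz");Ws=cloud("side",s["d"]);P=np.concatenate([W.reshape(-1,3),Ws.reshape(-1,3)])
L=(P[:,:2]-O)@Rb;k=(abs(L)<.15).all(1)
for nm,PP in(("top",W),("side",Ws)):
    PP=PP.reshape(-1,3);L=np.c_[(PP[:,:2]-O)@Rb,PP[:,2]]
    s=(abs(L[:,2]-.074)<.012)&(np.hypot(L[:,0],L[:,1])<.15)&(np.hypot(L[:,0],L[:,1])>.05);q=L[s]
    if len(q): print(nm,"strap",len(q),q.mean(0).round(4),"ang",np.degrees(np.arctan2(q[:,0].mean(),q[:,1].mean())).round(1),"rmax",np.hypot(q[:,0],q[:,1]).max())
    h=L[(L[:,2]>.13)&(np.hypot(L[:,0],L[:,1])<.12)]
    if len(h): i=h[:,2].argsort();print(nm,"handle top",h[i[-10:]].mean(0).round(4),"mean",h.mean(0).round(4))
E
```

```text
[[ 0.5745  0.2027]
 [ 0.6492 -0.1071]
 [ 0.4346 -0.1568]
 [ 0.3608  0.1479]]
O [ 0.5295 -0.0804] yaw 13.63 res [[0.0005, -0.0004], [-0.0001, 0.0008], [-0.001, 0.0029], [0.0007, -0.0034]]
nose [ 0.63658601 -0.01797315] [0.11873977 0.03541354]
mid [ 0.58500398 -0.05233229] [0.06051354 0.01417766]
lever tip [-0.04297366 -0.01791364]
bottle [0.659 0.374 0.143]
mallet [0.463 0.413 0.129]
top strap 172 [0.0798 0.0289 0.077 ] ang 70.1 rmax 0.1490015076936923
top handle top [-0.0437 -0.0114  0.2169] mean [-0.0286 -0.0066  0.1832]
side strap 118 [0.0811 0.0227 0.0751] ang 74.3 rmax 0.12112791265689893
side handle top [-0.0461 -0.0164  0.2137] mean [-0.0337 -0.014   0.1756]
```

Request:
step_arm(deltas=[[0,0,4,0,0,-6,0],[0,0,8,0,0,-12,0],[0,0,12,0,0,-18,0],[0,0,15,0,0,-24,0],[2,-3.4,15,0,0,-30,0],[4,-6.8,15,0,0,-36,0],[6,-10.3,15,0,0,-42,0],[8,-13.7,15,0,0,-48,0],[10,-17.1,15,0,0,-54,0],[12,-20.5,15,0,0,-60,0],[14,-24,15,0,0,-66,0],[16,-27.4,15,0,0,-72,0]])

```text
time_s: 1.1
eef_pos: [0.4208, 0.2923, 0.3809]
eef_rot: [-3.141, 0.0, 1.45]
wrist_force: [0.2, 0.1, -0.3]
finger_gap: 0.003
finger_force: 0.0
```

Request:
step_arm(deltas=[[2,-3.4,0,0,0,-6,0],[4,-6.8,0,0,0,-12,0],[6,-10.3,0,0,0,-18,0],[8,-13.7,0,0,0,-24,0],[10,-17.1,0,0,0,-30,0],[12,-20.5,0,0,0,-36,0],[14,-24,0,0,0,-42,0],[16,-27.4,0,0,0,-48,0],[18,-30.8,0,0,0,-53,0],[20,-34,0,0,0,-53,0],[21.7,-37,0,0,0,-53,0],[21.7,-37,0,0,0,-53,0]])

```text
time_s: 2.1
eef_pos: [0.6388, -0.0818, 0.3786]
eef_rot: [3.142, 0.003, 0.525]
wrist_force: [0.4, 0.5, -1.0]
finger_gap: -0.0
finger_force: 0.0
```

```bash
python3 - <<'E'
from h import *
from scipy.spatial.transform import Rotation as Ro
s=bot.observe();p,d=bot.camera("wrist");c=bot.calibration("wrist");np.savez("w0.npz",p=p,d=d,pos=s["eef_pos"],rot=s["eef_rot"])
cv2.imwrite("pics/w0.png",p[:,:,::-1]);print(s["eef_pos"],s["eef_rot"],c["tool_from_camera"].round(4).tolist(),c["mtx"].round(1).tolist())
T=c["tool_from_camera"];v,u=np.mgrid[0:420,0:560]
P=np.stack([u*d,v*d,d],-1)@np.linalg.inv(c["mtx"]).T
P=(P@T[:3,:3].T+T[:3,3])@Ro.from_euler("xyz",s["eef_rot"]).as_matrix().T+s["eef_pos"]
b=np.load("board.npz");ok=d>0.05
L=np.concatenate([(P[...,:2]-b["O"])@b["R"],P[...,2:]],-1);np.save("w0L.npy",L)
q=L[ok];r=np.hypot(q[:,0],q[:,1]);k=(abs(q[:,2]-.076)<.004)&(r<.15);t=q[k]
r=cv2.minAreaRect((t[:,:2]*1000).astype(np.float32));print("strap rect",len(t),r,np.median(t[:,2]))
o=t[np.hypot(t[:,0],t[:,1])>.06];print("outer",len(o),o.mean(0),np.hypot(o[:,0],o[:,1]).max(),cv2.minAreaRect((o[:,:2]*1000).astype(np.float32)))
E
```

```text
[ 0.63877163 -0.08180073  0.3785916 ] [3.14150798 0.00319062 0.52453235] [[-0.001, -0.9502, -0.3115, 0.0791], [1.0, -0.0009, -0.0007, 0.0011], [0.0004, -0.3115, 0.9502, -0.1418], [0.0, 0.0, 0.0, 1.0]] [[340.7, 0.0, 280.9], [0.0, 340.7, 213.1], [0.0, 0.0, 1.0]]
strap rect 1403 ((49.06342315673828, 16.282346725463867), (144.11659240722656, 27.662235260009766), 20.22123908996582) 0.07510088483053179
outer 651 [0.08576128 0.02681067 0.07511007] 0.12374246866037274 ((87.10563659667969, 27.336986541748047), (64.78643798828125, 24.454286575317383), 17.567890167236328)
```

View pics/w0.png

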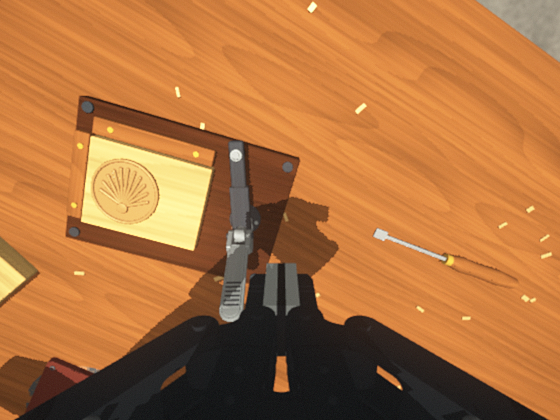

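The wrist view shows the strap from the stud (238,235) to the nose (236,150), the handle tip at (230,312), and the shut fingers at (282,275) to the right of the strap. The depth fit puts the strap at about 1.27 rad and its top at 75 mm. I'll lower the finger beside it.

Request:
step_arm(deltas=[[0,0.2,-4,0,0,0,0],[0,0.2,-8,0,0,0,0],[0,0.2,-12,0,0,0,0],[0,0.2,-16,0,0,0,0],[0,0.2,-20,0,0,0,0],[0,0.2,-24,0,0,0,0],[0,0.2,-27,0,0,0,0],[0,0.2,-30,0,0,0,0],[0,0.2,-32,0,0,0,0],[0,0.2,-32.2,0,0,0,0],[0,0.2,-32.2,0,0,0,0],[0,0.2,-32.2,0,0,0,0]])

```text
time_s: 3.15
eef_pos: [0.6383, -0.0734, 0.0609]
eef_rot: [3.14, -0.001, 0.531]
wrist_force: [0.3, -0.8, 1.2]
finger_gap: 0.003
finger_force: 0.0
```

```bash
cat > plan.py <<'E'
from h import *
b=np.load("board.npz");O=b["O"]
def tcp(phi,r,d):
    a=np.radians(phi);return O+r*np.array([np.cos(a),np.sin(a)])+d*np.array([np.sin(a),-np.cos(a)])
E
python3 - <<'E'
from plan import *
s=bot.observe();x=s["eef_pos"];print(x,s["eef_rot"],s["wrist_force"])
for phi,d in [(31,.035),(31,.026)]+[(31+3*k,.0245) for k in range(0,25)]+[(103.6,.0245)]: print(phi,d,((tcp(phi,.095,d)-x[:2])*100).round(2))
E
```

```text
[ 0.63825874 -0.07338338  0.06089072] [ 3.14046525e+00 -1.38126817e-03  5.30806661e-01] [ 0.33779189 -0.75635806  1.22338574]
31 0.035 [-0.93  1.19]
31 0.026 [-1.39  1.97]
31 0.0245 [-1.47  2.09]
34 0.0245 [-1.63  2.58]
37 0.0245 [-1.81  3.06]
40 0.0245 [-2.02  3.53]
43 0.0245 [-2.25  3.99]
46 0.0245 [-2.51  4.43]
49 0.0245 [-2.79  4.86]
52 0.0245 [-3.09  5.28]
55 0.0245 [-3.42  5.68]
58 0.0245 [-3.76  6.06]
61 0.0245 [-4.12  6.42]
64 0.0245 [-4.51  6.77]
67 0.0245 [-4.91  7.09]
70 0.0245 [-5.32  7.39]
73 0.0245 [-5.75  7.67]
76 0.0245 [-6.2   7.93]
79 0.0245 [-6.65  8.16]
82 0.0245 [-7.12  8.37]
85 0.0245 [-7.6   8.55]
88 0.0245 [-8.09  8.71]
91 0.0245 [-8.59  8.84]
94 0.0245 [-9.09  8.95]
97 0.0245 [-9.6   9.03]
100 0.0245 [-10.11   9.08]
103 0.0245 [-10.62   9.11]
103.6 0.0245 [-10.72   9.11]
```

Request:
step_arm(deltas=[[-0.5,0.6,-0.3,0,0,0,0],[-0.9,1.2,-0.3,0,0,0,0],[-1.2,1.6,-0.3,0,0,0,0],[-1.5,2.1,-0.3,0,0,0,0],[-1.6,2.6,-0.3,0,0,3,0],[-1.8,3.1,-0.3,0,0,6,0],[-2.0,3.5,-0.3,0,0,9,0],[-2.25,4.0,-0.3,0,0,12,0],[-2.5,4.4,-0.3,0,0,15,0],[-2.8,4.9,-0.3,0,0,18,0],[-3.1,5.3,-0.3,0,0,21,0],[-3.4,5.7,-0.3,0,0,24,0]])

```text
time_s: 4.15
eef_pos: [0.6038, -0.0171, 0.0572]
eef_rot: [3.139, 0.0, 0.952]
wrist_force: [0.7, -3.1, 0.6]
finger_gap: 0.003
finger_force: 1.2
```

Request:
step_arm(deltas=[[-0.35,0.4,0,0,0,3,0],[-0.7,0.75,0,0,0,6,0],[-1.1,1.1,0,0,0,9,0],[-1.5,1.4,0,0,0,12,0],[-1.9,1.7,0,0,0,15,0],[-2.35,2.0,0,0,0,18,0],[-2.8,2.25,0,0,0,21,0],[-3.25,2.5,0,0,0,24,0],[-3.7,2.7,0,0,0,27,0],[-4.2,2.85,0,0,0,30,0],[-4.7,3.0,0,0,0,33,0],[-4.7,3.0,0,0,0,33,0]])

```text
time_s: 5.15
eef_pos: [0.5564, 0.0136, 0.0571]
eef_rot: [3.14, 0.0, 1.527]
wrist_force: [0.6, -0.3, 0.4]
finger_gap: -0.002
finger_force: 0.1
```

```bash
cat > wl.py <<'E'
from plan import *
from scipy.spatial.transform import Rotation as Ro
def wristL(name):
    s=bot.observe();p,d=bot.camera("wrist");c=bot.calibration("wrist")
    cv2.imwrite(f"pics/{name}.png",p[:,:,::-1]);T=c["tool_from_camera"];v,u=np.mgrid[0:420,0:560]
    P=np.stack([u*d,v*d,d],-1)@np.linalg.inv(c["mtx"]).T
    P=(P@T[:3,:3].T+T[:3,3])@Ro.from_euler("xyz",s["eef_rot"]).as_matrix().T+s["eef_pos"]
    L=np.concatenate([(P[...,:2]-O)@b["R"],P[...,2:]],-1);L[d<.03]=np.nan;return s,p,L
E
python3 - <<'E'
from wl import *
s,p,L=wristL("w1");x=s["eef_pos"];print(x,s["eef_rot"],"board",b["R"].T@(x[:2]-O))
q=L.reshape(-1,3);r=np.hypot(q[:,0],q[:,1]);t=q[(abs(q[:,2]-.076)<.004)&(r<.13)&(r>.03)&(q[:,0]<.06)]
print(len(t),cv2.minAreaRect((t[:,:2]*1000).astype(np.float32)),t.mean(0))
for phi in (91,94,97,100,102,103.6): print(phi,((tcp(phi,.095,.0245)-x[:2])*100).round(2))
E
```

```text
[0.55635753 0.01358859 0.0570633 ] [3.14007091e+00 1.37545939e-04 1.52723951e+00] board [0.0482085  0.08499269]
3658 ((38.97594451904297, 96.06874084472656), (40.11677551269531, 45.14242172241211), 75.50542449951172) [0.03163042 0.10115275 0.07551201]
91 [-0.4   0.15]
94 [-0.9   0.25]
97 [-1.41  0.33]
100 [-1.92  0.39]
102 [-2.26  0.41]
103.6 [-2.53  0.41]
```

View pics/w1.png

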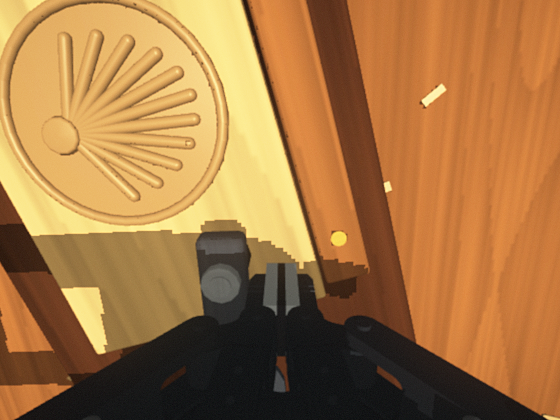

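The wrist view shows the strap nose at (221,265) lying against the finger's outer side at (252,285). It is already over the margin and close to square. I'll measure its angle and finish the swing.

```bash
python3 - <<'E'
from wl import *
s,p,L=wristL("w1b");x=s["eef_pos"];print(x)
q=L[228:315,190:252].reshape(-1,3);t=q[abs(q[:,2]-.076)<.005];print(len(t))
r=cv2.minAreaRect((t[:,:2]*1000).astype(np.float32));print(r)
bx=cv2.boxPoints(r);print(bx.round(1))
# nose-edge centre: farthest points
a=np.arctan2(t[:,0].mean(),t[:,1].mean());print("angle",a,"nose front",np.percentile(np.hypot(t[:,0],t[:,1]),98))
E
```

```text
[0.5564513  0.01352029 0.05694978]
3519
((28.394317626953125, 101.20187377929688), (35.664306640625, 22.62229347229004), 76.1782455444336)
[[ 13.2  86.6]
 [ 35.1  81.2]
 [ 43.6 115.8]
 [ 21.7 121.2]]
angle 0.2716458119312943 nose front 0.12221104503151618
```

Request:
step_arm(deltas=[[-0.4,0.15,0,0,0,3,0],[-0.9,0.25,0,0,0,6,0],[-1.4,0.3,0,0,0,9,0],[-1.9,0.4,0,0,0,12,0],[-2.25,0.4,0,0,0,14,0],[-2.55,0.4,0,0,0,16,0],[-2.55,0.4,0,0,0,16,0]])

```text
time_s: 5.83
eef_pos: [0.5313, 0.0172, 0.0568]
eef_rot: [3.14, 0.0, 1.804]
wrist_force: [0.0, 0.6, 0.7]
finger_gap: 0.002
finger_force: 0.4
```

```bash
python3 - <<'E'
from wl import *
s,p,L=wristL("w2");x=s["eef_pos"];print(x,s["eef_rot"],s["wrist_force"],"board",b["R"].T@(x[:2]-O))
q=L[228:315,190:252].reshape(-1,3);t=q[abs(q[:,2]-.076)<.005]
r=cv2.minAreaRect((t[:,:2]*1000).astype(np.float32));print(r,cv2.boxPoints(r).round(1))
print("angle",np.arctan2(t[:,0].mean(),t[:,1].mean()))
# start of lever push plan in board coords: corner -> TCP
for h in (.011,):
  for th in (1.22,):
    for rr in (.085,.095): print(rr,"r_out",rr*np.cos(th)-.0045*np.sin(th),"z",.0956+rr*np.sin(th)+.0045*np.cos(th))
E
```

```text
[0.53131136 0.01722989 0.05675351] [3.14044533e+00 2.82581090e-04 1.80408091e+00] [0.04877624 0.62248859 0.7159244 ] board [0.02472581 0.09443371]
((1.0837316513061523, 104.6583251953125), (22.343530654907227, 35.50966262817383), 0.4012684226036072) [[-10.2 122.3]
 [-10.   86.8]
 [ 12.4  87. ]
 [ 12.1 122.5]]
angle 0.008909709873358368
0.085 r_out 0.024983941333428197 z 0.17696985114554298
0.095 r_out 0.02842039879658867 z 0.18636084470873365
```

The strap now stands at about 0.01 rad. Next: retreat sideways, rise, and go to the nose side of the handle.

Request:
step_arm(deltas=[[1.0,0.25,0,0,0,0,0],[2.0,0.5,0,0,0,0,0],[2.0,0.5,4,0,0,0,0],[2.0,0.5,8,0,0,0,0],[2.0,0.5,11,0,0,0,0],[2.0,0.5,13.6,0,0,0,0],[1.3,-1.5,13.6,0,0,0,0],[0.6,-3.5,13.6,0,0,0,0],[0,-5.5,13.6,0,0,0,0],[-0.6,-7.0,13.6,0,0,0,0],[-0.65,-7.8,13.6,0,0,0,0],[-0.65,-7.8,13.6,0,0,0,0]])

```text
time_s: 6.88
eef_pos: [0.5243, -0.0622, 0.1922]
eef_rot: [-3.141, 0.0, 1.801]
wrist_force: [-0.6, 0.8, 0.5]
finger_gap: 0.005
finger_force: 0.0
```

```bash
python3 - <<'E'
from wl import *
s=bot.observe();x=s["eef_pos"];print(x,s["eef_rot"],s["wrist_force"],"board",b["R"].T@(x[:2]-O))
W=np.concatenate([cloud(n,bot.camera(n)[1]).reshape(-1,3) for n in("side",)])
q=np.c_[(W[:,:2]-O)@b["R"],W[:,2]];h=q[(abs(q[:,0])<.05)&(q[:,1]>-.08)&(q[:,1]<0)&(q[:,2]>.14)&(q[:,2]<.225)]
i=h[:,2].argsort();print(len(h),"handle",h.min(0),h.max(0),h[i[::15]].round(3).tolist())
for th in [1.22]+list(np.radians(np.arange(66,-5,-4))):
    y=-(.095*np.cos(th)-.0045*np.sin(th))+.011;z=.0956+.095*np.sin(th)+.0045*np.cos(th)
    w=O+b["R"]@[0,y];print(round(np.degrees(th)),np.r_[(w-x[:2])*100,(z-x[2])*100].round(2))
E
```

```text
[ 0.52426916 -0.06215516  0.19221436] [-3.14117988e+00  8.86847847e-05  1.80090600e+00] [-0.62587487  0.83144696  0.45865908] board [-0.00082559  0.01894394]
130 handle [-0.01369551 -0.05192667  0.14207274] [ 0.01132837 -0.01566318  0.21505266] [[-0.009, -0.016, 0.142], [-0.002, -0.029, 0.151], [-0.01, -0.028, 0.162], [-0.011, -0.034, 0.171], [-0.008, -0.04, 0.181], [-0.003, -0.045, 0.19], [-0.012, -0.041, 0.199], [-0.013, -0.05, 0.207], [-0.001, -0.051, 0.212]]
70 [ 0.94 -3.51 -0.59]
66 [ 1.08 -4.11 -0.8 ]
62 [ 1.22 -4.7  -1.06]
58 [ 1.36 -5.27 -1.37]
54 [ 1.5  -5.83 -1.71]
50 [ 1.63 -6.35 -2.09]
46 [ 1.75 -6.85 -2.52]
42 [ 1.86 -7.32 -2.97]
38 [ 1.97 -7.76 -3.46]
34 [ 2.06 -8.16 -3.98]
30 [ 2.15 -8.53 -4.52]
26 [ 2.23 -8.86 -5.09]
22 [ 2.3  -9.15 -5.69]
18 [ 2.36 -9.4  -6.3 ]
14 [ 2.41 -9.6  -6.93]
10 [ 2.45 -9.77 -7.57]
6 [ 2.48 -9.89 -8.22]
2 [ 2.5  -9.96 -8.88]
-2 [ 2.51 -9.99 -9.54]
```

Request:
step_arm(deltas=[[0.4,-1.5,-0.6,0,0,0,0],[0.7,-2.6,-0.6,0,0,0,0],[0.85,-3.1,-0.6,0,0,0,0],[0.95,-3.5,-0.6,0,0,0,0],[1.0,-3.8,-0.7,0,0,0,0],[1.1,-4.1,-0.8,0,0,0,0],[1.15,-4.4,-0.95,0,0,0,0],[1.2,-4.7,-1.05,0,0,0,0],[1.3,-5.0,-1.2,0,0,0,0],[1.35,-5.25,-1.35,0,0,0,0],[1.45,-5.55,-1.55,0,0,0,0],[1.5,-5.8,-1.7,0,0,0,0]])

```text
time_s: 7.93
eef_pos: [0.5399, -0.1193, 0.1755]
eef_rot: [3.141, 0.001, 1.804]
wrist_force: [0.8, 2.1, 3.4]
finger_gap: -0.001
finger_force: 1.6
```

Request:
step_arm(deltas=[[0.15,-0.5,-0.4,0,0,0,0],[0.25,-1.0,-0.8,0,0,0,0],[0.35,-1.5,-1.25,0,0,0,0],[0.45,-1.95,-1.75,0,0,0,0],[0.55,-2.35,-2.25,0,0,0,0],[0.65,-2.7,-2.8,0,0,0,0],[0.75,-3.05,-3.4,0,0,0,0],[0.8,-3.3,-4.0,0,0,0,0],[0.85,-3.55,-4.6,0,0,0,0],[0.9,-3.65,-4.9,0,0,0,0],[0.9,-3.75,-5.2,0,0,0,0],[0.9,-3.75,-5.2,0,0,0,0]])

```text
time_s: 8.93
eef_pos: [0.5478, -0.1563, 0.1223]
eef_rot: [-3.14, -0.001, 1.804]
wrist_force: [0.2, 1.1, 0.4]
finger_gap: -0.004
finger_force: 0.1
```

Request:
step_arm(deltas=[[0.05,-0.15,-0.5,0,0,0,0],[0.05,-0.2,-0.9,0,0,0,0],[0.05,-0.3,-1.3,0,0,0,0],[0.1,-0.35,-1.6,0,0,0,0],[0.1,-0.35,-1.9,0,0,0,0],[0.1,-0.35,-2.1,0,0,0,0],[0.1,-0.35,-2.1,0,0,0,0]])

```text
time_s: 9.52
eef_pos: [0.5491, -0.1599, 0.1016]
eef_rot: [-3.141, -0.0, 1.804]
wrist_force: [0.1, -0.6, 0.1]
finger_gap: -0.003
finger_force: 0.0
```

Nearly down. Press in small steps until the stop is felt.

Request:
step_arm(deltas=[[0,0,-0.15,0,0,0,0],[0,0,-0.3,0,0,0,0],[0,0,-0.3,0,0,0,0]])

```text
time_s: 9.77
eef_pos: [0.5494, -0.1599, 0.0998]
eef_rot: [-3.141, 0.0, 1.804]
wrist_force: [-2.5, 0.2, 6.0]
finger_gap: -0.004
finger_force: 2.8
```

Request:
step_arm(deltas=[[0,0,-0.1,0,0,0,0],[0,0,-0.2,0,0,0,0],[0,0,-0.2,0,0,0,0],[0,0,-0.2,0,0,0,0]])

```text
time_s: 10.1
eef_pos: [0.5498, -0.16, 0.0995]
eef_rot: [3.141, 0.001, 1.805]
wrist_force: [-7.8, 1.1, 14.6]
finger_gap: 0.003
finger_force: 7.9
```

The hard stop is reached: 15 N with no further travel. I'll come away and check.

Request:
step_arm(deltas=[[0,0,0.5,0,0,0,0],[0,0,3,0,0,0,0],[0,0,7,0,0,0,0],[0,0,11,0,0,0,0],[0,0,15,0,0,0,0],[0,-4,18,0,0,0,0],[0,-8,20,0,0,0,0],[0,-12,20,0,0,0,0],[0,-15,20,0,0,0,0],[0,-15,20,0,0,0,0]])

```text
time_s: 10.93
eef_pos: [0.5487, -0.3162, 0.2972]
eef_rot: [-3.142, 0.003, 1.799]
wrist_force: [-0.6, 0.7, -1.1]
finger_gap: 0.002
finger_force: 0.0
```

```bash
python3 - <<'E'
from plan import *
s=bot.observe();print(s["eef_pos"],s["wrist_force"])
I=[]
for n in("top","side"):
    p,d=bot.camera(n);W=cloud(n,d).reshape(-1,3);q=np.c_[(W[:,:2]-O)@b["R"],W[:,2]]
    h=q[(abs(q[:,0])<.04)&(q[:,1]>-.14)&(q[:,1]<-.05)&(q[:,2]>.05)&(q[:,2]<.25)];print(n,"handle",len(h),h.mean(0).round(4),np.polyfit(h[:,1],h[:,2],1))
    t=q[(abs(q[:,0])<.05)&(q[:,1]>.065)&(q[:,1]<.13)&(q[:,2]>.06)&(q[:,2]<.09)];print("strap",len(t),t.mean(0).round(4),"ang",np.arctan2(t[:,0].mean(),t[:,1].mean()))
    f=np.load(f"{n}0.npz")
    c=proj(n,np.r_[O+b["R"]@[0,.06],.05]).astype(int)
    a=[cv2.resize(P[c[1]-60:c[1]+60,c[0]-75:c[0]+75,::-1],(375,300),interpolation=cv2.INTER_CUBIC) for P in(f["p"],p)];I.append(np.hstack(a))
cv2.imwrite("pics/end.png",np.vstack(I))
E
```

```text
[ 0.54873397 -0.31621376  0.29722269] [-0.64268523  0.73043846 -1.11342349]
top handle 219 [ 0.0024 -0.0865  0.1002] [0.01283363 0.10132729]
strap 138 [-0.      0.0947  0.0708] ang -3.6176661753595735e-05
side handle 247 [-0.0023 -0.0903  0.0985] [0.0094508  0.09936373]
strap 122 [-0.0047  0.0918  0.0681] ang -0.0510465629688297
```

View pics/end.png

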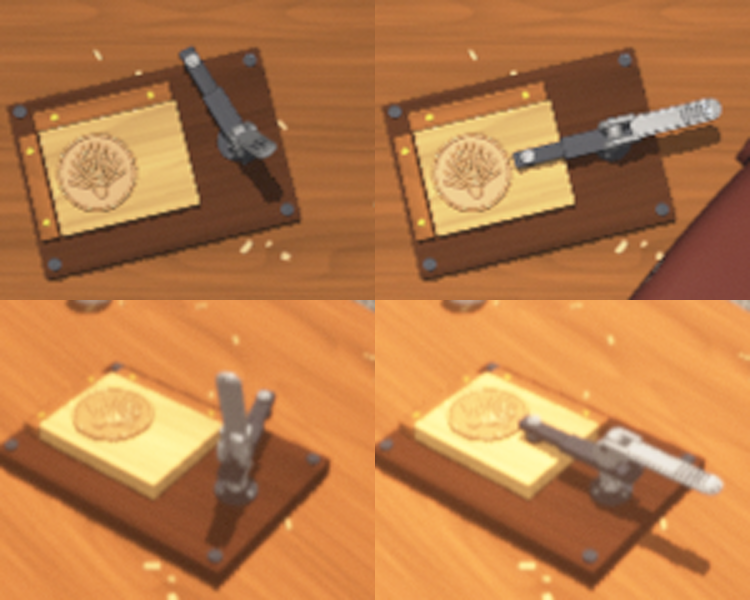

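Before-and-after crops: the strap points straight in over the margin (top right, nose at (525,157)). The handle is level out to (715,110), about 0.01 rad off. The panel has not moved and the arm is clear, so I'm handing in.

```bash
python3 -c "
from workcell import bot
print(bot.close_job())"
```

```text
the job is handed in; nothing more can be done
None
```

The panel is clamped: the strap is straight in over the end margin (about 0.01 rad off), the lever is down on its stop, the panel shows no visible shift and the arm is clear; the job is handed in, but no verdict came back and pad force was not measured.

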